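Set out the staining station

ROBOT

A 6-joint arm with a two-finger parallel gripper is mounted at the origin on a cart in front of the work surface, level with it; the furniture and walls round the work are solid. World frame = base frame: x ahead of the robot, y to its left, z up, the work surface at z = 0. Lengths are in mm, angles in rad, forces in N, time in s.
With the tool pointing down it reaches from about 350 to 975 mm from the base axis. Payload 7.1 kg.
Tool frame: the origin (TCP) lies midway between the tips of the shut fingers; the grasp point (between the pads) lies pinch_z behind it (pinch_z is the distance from the TCP to the grasp point, in mm); z points along the fingers, y is the line along which they close (so a half turn about z gives the same grasp; the last joint's range is limited). The gripper opens to 88 mm and grips with 3 to 60 N. Pads are 20 mm wide; open, the fingers measure 115 mm over their backs; the gripper's body (75 mm by 178 mm) begins 61 mm behind the grasp point.
Start: joints at [-1.313, 0.423, 1.63, -0, 1.089, -0.019], TCP at [170.818, -601.187, 192.475] pointing down, gripper open.
Joint ranges: [-3, 3], [-0.9, 2.11], [0.09, 2.58], [-1.31, 4.45], [0.11, 2.69], [-2.54, 2.54]. Speed limits (rad/s): [2.39, 2.39, 3.01, 3.14, 3.14, 3.14].

INTERFACE

Orientations are given as a rotation vector (axis times angle).
In Python, from workcell import get_obs, get_image, close_job, pinch_z gives the robot as it stands.
- The arm moves only by the tool jog_arm, never from a script. Its argument "commands" is a list of rows, each a list of 3 entries, a list of its own where there are three numbers: the gripper command: -1 is shut, 1 is fully open, values between are in proportion, then the shift along the tool's x, y, z as a fraction of full scale, then the turn, a rotation vector about the tool's x, y, z as a fraction of full scale. In form: [[gripper, [tx, ty, tz], [rx, ry, rz]], ...]. A call has 1 to 10 rows; each row shifts and turns the commanded pose from where the row before left it, along the tool's axes as they then stand; what a row does not reach is not made up. Full scale, the value 1, is 0.1 m for a shift and 45 degrees for a turn. A row lasts 1/10 s, in which the tool goes at most 50 mm and 8.59 degrees, less where a joint would pass 70% of its speed; a pose out of reach is approached as far as the arm can. A call with a number of a shift or a turn outside -1 to 1 is refused whole. A call with a gripper value outside its range is refused whole. The fingers move at their own pace and stop on an object; the grip force is fixed at half the most. Time passes only in rows, so rows that do not move let the fingers close. It gives the time, the measured TCP pose, the force, the opening and the grip force at its end, in the units of the state.
- get_obs(): the state, without advancing time (a new reading comes with each control period).
- get_image(name): name is "scene" or "top" or "wrist"; returns a dict with "image" (420x560x3 uint8, blue, green, red), "z_map" (420x560 float32, mm along the optical axis (not along the pixel's ray), 0 where there is no reading), "intrinsics" (3x3 intrinsics, pixels), "eye" and "orientation" of the camera in the world; the wrist camera has in their place "mount" (4x4, takes a point from camera to tool coordinates, whose origin is the TCP and whose axes are the flange's). Camera axes: x right, y down, z forward; pixel columns grow to the right and rows downward; lengths in mm; the calibration is good to about 2 mm. A picture is of the moment at which its call begins: read the wrist's pose just before it.
- close_job(): hands the job in; it is judged then, once.
The state is a dict: "t": time; "qpos": joint angles; "qvel": joint speeds; "joint_torque": joint torques, N m; "ee_pos": TCP position; "orientation": TCP orientation; "ft_force": force on the tool from outside, world axes, zero at the start; "moment": the same for the moment, N m; "width": finger opening in mm; "grasp_force": force on a finger pad.
Only numpy, scipy, OpenCV 4.12 (cv2) and the standard library are available. Lean on these libraries where they do the work, as an engineer would, in place of code of your own. Each camera call takes 0.05 s, during which the arm holds its last target. There are 200 camera calls.

TASK

Set out the staining station on the grey-green mat: put the blue bottle in the blue round holder, the brown bottle in the brown round holder, the white timer in the wide red holder and the square sample pot in the yellow square holder, its sides in line with the holder's walls. Keep everything upright as you carry it, and leave each one standing flat on its holder's floor, inside the rim.

Things in the scene. Friction and masses are not known exactly. Their poses are not given: they have to be found in the camera images.
- blue_bottle_center (a point): Loose, standing upright. Dropper bottle of blue glass, about 45 g: round body 32 mm in diameter from its foot up to 66 mm, above it the narrow white dropper cap, 22 mm in diameter, up to 99 mm. The point is at the centre, 49.5 mm above its foot; z along the bottle, up. Grip it round the body (40 to 50 mm above its foot) from above.
- brown_bottle_center (a point): Loose, standing upright. Dropper bottle of brown glass, about 45 g: round body 32 mm in diameter from its foot up to 66 mm, above it the narrow black dropper cap, 22 mm in diameter, up to 99 mm. The point is at the centre, 49.5 mm above its foot; z along the bottle, up. Grip it round the body (40 to 50 mm above its foot) from above.
- timer_center (a point): Loose. Round white wind-up timer, about 85 g: flat body 62 mm in diameter and 22 mm high, with a red knob 27 mm in diameter on its middle, from 23 to 37 mm above its foot. Grip it by the knob with the fingertips (tips just above the body), or across the body; the knob does not turn against the body. The point is on the axis, 18.5 mm above its foot; z up.
- pot_center (a point): Loose. White, nearly square sample pot, about 50 g, its lid fixed on: at the foot at most 42 mm (x) by 48 mm (y), tapering; the lid 46 mm (x) by 52 mm (y), from 45 to 53 mm above its foot. Grip it across two opposite sides at the lid. The point is on the axis, 26.5 mm above its foot; x and y square to its sides, z up.
- blue_holder_seat (a point): Fixed to the bench. Low round holder of blue plastic, like a coaster with a raised rim: inside diameter 56 mm, outside 64 mm, rim 4 mm thick and standing 5 mm above the flat inner floor. The point is at the centre of the inner floor, which lies 2 mm above the mat the holder stands on; z up.
- brown_holder_seat (a point): Fixed to the bench. Low round holder of dark brown plastic, like a coaster with a raised rim: inside diameter 56 mm, outside 64 mm, rim 4 mm thick and standing 5 mm above the flat inner floor. The point is at the centre of the inner floor, which lies 2 mm above the mat the holder stands on; z up.
- red_holder_seat (a point): Fixed to the bench. Low round holder of red plastic, like a coaster with a raised rim: inside diameter 84 mm, outside 92 mm, rim 4 mm thick and standing 5 mm above the flat inner floor. The point is at the centre of the inner floor, which lies 2 mm above the mat the holder stands on; z up.
- yellow_holder_seat (a point): Fixed to the bench. Low, nearly square holder of yellow plastic with a raised rim: inside 62 mm (x) by 66 mm (y), outside 70 by 74 mm, rim 4 mm thick and standing 5 mm above the flat inner floor. The point is at the centre of the inner floor, which lies 2 mm above the mat the holder stands on; x and y square to its walls, z up.
Not all that is in view belongs to the job. Of the things like the part that bears brown_holder_seat, leave any that is turquoise; of the rest the smaller one is meant.

How it is judged (in metres and radians):
At the end, for the whole second after the job is handed in: Each thing stands at rest, upright (0.08 rad) and flat on its own holder's floor (within 3.5 mm of standing height): bottles within 14 mm of the holder's centre, timer 13 mm, pot 15 mm, its sides within 0.3 rad of parallel to the walls (any quarter turn) (horizontal distance between blue_bottle_center and blue_holder_seat below 0.014 m and z of blue_bottle_center in the frame of blue_holder_seat below 0.053 m and angle between each of blue_bottle_center, brown_bottle_center, timer_center, pot_center's own z axis and vertical below 0.08 rad and linear speed of each of blue_bottle, brown_bottle, timer, pot below 0.02 m/s and horizontal distance between brown_bottle_center and brown_holder_seat below 0.014 m and z of brown_bottle_center in the frame of brown_holder_seat below 0.053 m and horizontal distance between timer_center and red_holder_seat below 0.013 m and z of timer_center in the frame of red_holder_seat below 0.022 m and horizontal distance between pot_center and yellow_holder_seat below 0.015 m and z of pot_center in the frame of yellow_holder_seat below 0.03 m and (angle between the x axis of pot_center and the x axis of yellow_holder_seat, either way round below 0.3 rad or angle between the x axis of pot_center and the y axis of yellow_holder_seat, either way round below 0.3 rad)); the robot touches nothing.
It fails at once if a bottle, the timer or the pot is tipped more than 0.6 rad (angle between any of blue_bottle_center, brown_bottle_center, timer_center, pot_center's own z axis and vertical above 0.6 rad).
It also fails if it takes over 120 s, if anything falls off the work surface, if the arm or the gripper's body presses on something with over 40 N, if the wrist force passes 120 N, or if a joint passes its speed limit or range.

## Working session

There is one attempt and no reset: what is moved stays moved. The work goes in short steps, Python scripts to look and compute and a tool call to move; the robot and the scene stay as the last step left them, time stands still between calls to the robot, and variables do not carry over. Pictures are saved under pics/ and viewed, at most 14 in all, crops included, and the job is handed in when it is done.

Besides the shell and the picture viewer there is one more tool, called after "Call:" as name(argument=value, ...), one argument or row to a line, values as JSON. jog_arm: Moves the arm, as the interface text tells. Its arguments: {"type":"object","properties":{"commands":{"type":"array","items":{"type":"array"}}},"required":["commands"]}

```bash
mkdir -p pics; ls
python3 - <<'E'
from workcell import *
import cv2,numpy as np
o=get_obs();print({k:np.round(v,3) for k,v in o.items()});print(pinch_z if not callable(pinch_z) else pinch_z())
for n in ("top","scene"):
    d=get_image(n);cv2.imwrite(f"pics/{n}0.png",d["image"]);np.savez(n+"0.npz",**d)
    print(n,d["intrinsics"],d["eye"],d["orientation"])
E
```

```text
pics
{'t': np.float64(0.0), 'qpos': array([-1.313,  0.424,  1.631, -0.   ,  1.089, -0.019]), 'qvel': array([-0.   ,  0.001, -0.   ,  0.001, -0.   ,  0.001]), 'joint_torque': array([ 1.0000e-03, -5.4462e+01, -2.7366e+01,  6.4000e-02,  2.3000e-02,
       -0.0000e+00]), 'ee_pos': array([ 170.68 , -600.619,  191.709]), 'orientation': array([-3.11 , -0.433,  0.   ]), 'ft_force': array([ 0.713,  0.576, -1.667]), 'moment': array([-0.018, -0.01 , -0.007]), 'grasp_force': np.float64(0.0), 'width': np.float64(87.687)}
18.700000000000003
top [[461.36849792   0.         284.24378475]
 [  0.         461.36849792 211.98774642]
 [  0.           0.           1.        ]] [ 316.44405702  224.0801251  1609.80725769] [-2.11379445  2.15102604 -0.19585798]
scene [[497.00669887   0.         284.97664373]
 [  0.         497.00669887 209.14554393]
 [  0.           0.           1.        ]] [ 109.96278361 -828.039168   1348.26400364] [-2.3535712   0.53990022 -0.19642538]
```

View pics/top0.png

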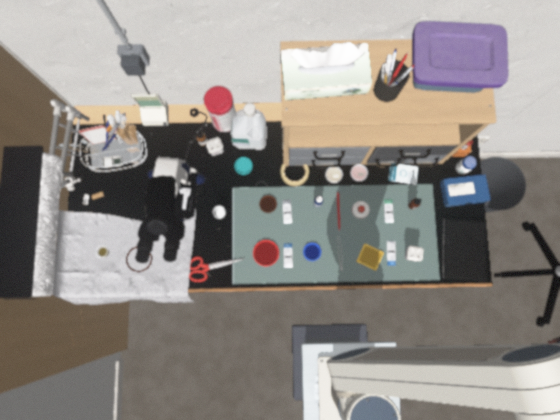

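View pics/scene0.png

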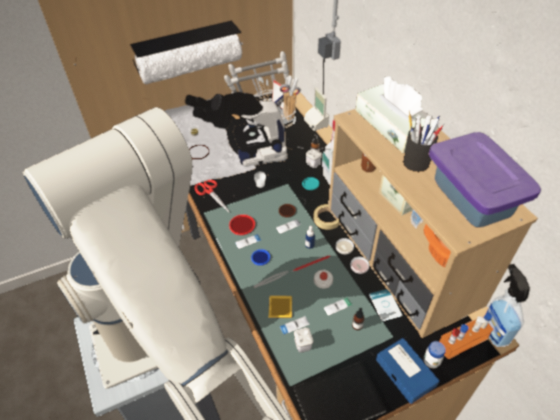

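Top view: blue holder (312,251), red (266,252), yellow (370,257), dark brown (268,203). Blue bottle (319,200), timer (361,209), brown bottle (414,203), pot (415,254). The brown-holder lookalikes are the dark brown one (268,203), the turquoise disc (243,166) and possibly the tan ring (295,172). I'll enlarge that area and measure the candidates.

```bash
cat > h.py <<'E'
import numpy as np,cv2
from scipy.spatial.transform import Rotation as R
from workcell import *
def pts(d,M=None):
    """world xyz for every pixel (H,W,3)"""
    if M is None:
        M=np.eye(4);M[:3,:3]=R.from_rotvec(d["orientation"]).as_matrix();M[:3,3]=d["eye"]
    z=d["z_map"].astype(float);v,u=np.indices(z.shape);K=d["intrinsics"]
    P=np.stack([(u-K[0,2])/K[0,0]*z,(v-K[1,2])/K[1,1]*z,z],-1)
    P=P@M[:3,:3].T+M[:3,3];P[z==0]=np.nan
    return P
def wrist(name=None):
    o=get_obs();d=get_image("wrist")
    T=np.eye(4);T[:3,:3]=R.from_rotvec(o["orientation"]).as_matrix();T[:3,3]=o["ee_pos"]
    if name: cv2.imwrite(f"pics/{name}.png",d["image"])
    return o,d,pts(d,T@d["mount"])
E
python3 - <<'E'
from h import *
d=dict(np.load("top0.npz"));P=pts(d)
for n,(u,v) in dict(blueH=(312,251),redH=(266,252),yelH=(370,257),brH=(268,203),turq=(243,166),tan=(295,172),tanrim=(283,175),blueB=(319,200),timer=(361,209),brB=(414,203),pot=(415,254),mat=(340,250)).items():
    w=P[v-3:v+4,u-3:u+4].reshape(-1,3);print(n,np.round(P[v,u]),"max",np.round(w[np.nanargmax(w[:,2])]))
c=d["image"][140:290,225:445];c=cv2.resize(c,None,fx=3.5,fy=3.5,interpolation=cv2.INTER_CUBIC)
cv2.imwrite("pics/crop1.png",c)
print(d["image"][[203,203,166],[268,262,243]])
E
```

```text
blueH [463. 116.   2.] max [451. 113.  13.]
redH [462. 276.   3.] max [471. 279.  15.]
yelH [438. -85.   6.] max [430. -90.  16.]
brH [633. 267.  16.] max [633. 267.  16.]
turq [772. 355.   8.] max [764. 362.  10.]
tan [748. 169.  -0.] max [735. 169.  10.]
tanrim [733. 212.  19.] max [729. 209.  33.]
blueB [628.  92.  79.] max [633.  94. 103.]
timer [602. -56.  40.] max [611. -52.  46.]
brB [ 616. -235.   59.] max [ 614. -238.   85.]
pot [ 441. -227.   57.] max [ 438. -236.   62.]
mat [464.  18.   4.] max [463.  27.  16.]
[[ 42  49  74]
 [ 39  51  75]
 [188 184  82]]
```

View pics/crop1.png

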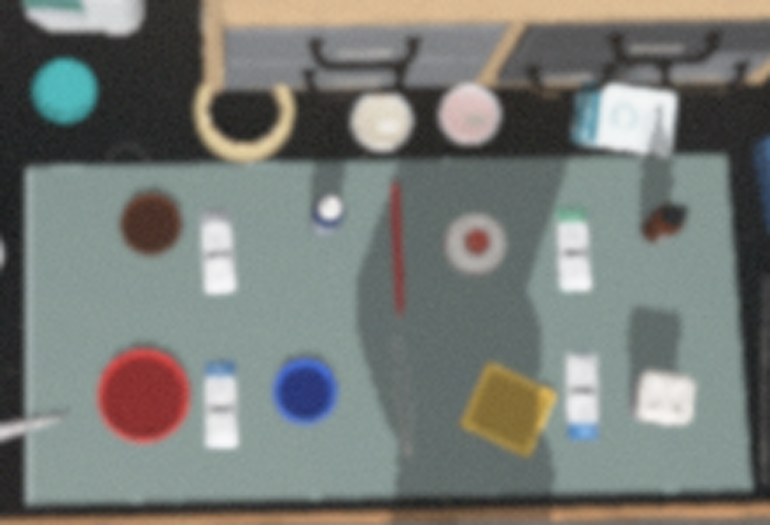

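The enlarged crop shows three round candidates for the brown holder: dark brown disc at crop (151,222), turquoise at (65,90), and a larger tan ring at (245,115). The dark brown one is meant, as it is brown, about 60 mm across and the smaller of the two that aren't turquoise. Next I'll go above the pot end of the mat for a close look.

Call:
jog_arm(
  commands=[
    [1,[0.37,-0.29,-0.12],[0,0,0]],
    [1,[0.37,-0.29,-0.12],[0,0,0]],
    [1,[0.37,-0.29,-0.12],[0,0,0]],
    [1,[0.37,-0.29,-0.12],[0,0,0]],
    [1,[0.37,-0.29,-0.12],[0,0,0]],
    [1,[0.37,-0.29,-0.12],[0,0,0]],
    [1,[0.37,-0.29,-0.12],[0,0,0]],
    [1,[0.37,-0.29,-0.12],[0,0,0]],
    [1,[0.37,-0.29,-0.12],[0,0,0]],
    [1,[0,0,0],[0,0,0]],
  ],
)

```text
t: 1.1
ee_pos: [422.9, -255.6, 302.0]
orientation: [3.11, 0.442, 0.004]
ft_force: [0.3, -0.1, 1.0]
width: 87.9
grasp_force: 0.0
```

Run:
```python
from h import *
o,d,P=wrist("w1");print(o["t"],o["ee_pos"],o["orientation"]);print(np.round(d["mount"],3),d["intrinsics"])
for v in (60,210,360): print([tuple(np.round(P[v,u])) for u in (60,280,500)])
np.savez("w1.npz",P=P)
```

```text
1.1 [ 422.85598847 -255.62483469  301.95339258] [3.1097367  0.44178776 0.00442136]
[[   0.      -0.967   -0.254   68.569]
 [   1.       0.      -0.       0.215]
 [   0.      -0.254    0.967 -191.659]
 [   0.       0.       0.       1.   ]] [[338.30935157   0.         277.41081802]
 [  0.         338.30935157 206.07560314]
 [  0.           0.           1.        ]]
[(np.float64(480.0), np.float64(66.0), np.float64(2.0)), (np.float64(562.0), np.float64(-219.0), np.float64(1.0)), (np.float64(634.0), np.float64(-485.0), np.float64(37.0))]
[(np.float64(-66.0), np.float64(462.0), np.float64(-747.0)), (np.float64(361.0), np.float64(-278.0), np.float64(2.0)), (np.float64(408.0), np.float64(-1057.0), np.float64(-628.0))]
[(np.float64(429.0), np.float64(-207.0), np.float64(434.0)), (np.float64(-473.0), np.float64(-528.0), np.float64(-746.0)), (np.float64(455.0), np.float64(-293.0), np.float64(435.0))]
```

View pics/w1.png

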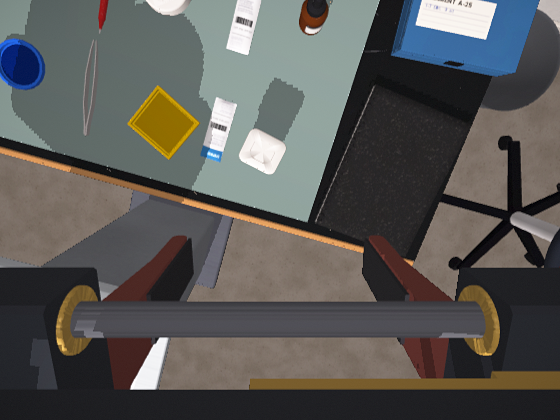

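Wrist view: pot at (262,150), yellow holder at (163,122), blue holder at (20,63), brown bottle at (315,15). I'll measure the pot, the yellow holder and the rest.

```bash
cat >> h.py <<'E'
def rect(Q):
    (c,s,a)=cv2.minAreaRect(np.float32(Q[:,:2])); return np.round(c,1),np.round(s,1),round(a,1)
def near(P,xy,r,z0,z1):
    return (np.hypot(P[...,0]-xy[0],P[...,1]-xy[1])<r)&(P[...,2]>z0)&(P[...,2]<z1)
def hsv(d): return cv2.cvtColor(d["image"],cv2.COLOR_BGR2HSV)
E
python3 - <<'E'
from h import *
P=np.load("w1.npz")["P"];H=cv2.cvtColor(cv2.imread("pics/w1.png"),cv2.COLOR_BGR2HSV)
m=near(P,(441,-230),60,46,60);print("pot",m.sum(),rect(P[m]),np.median(P[m],0))
m=near(P,(438,-85),90,-5,20)&(H[...,0]>18)&(H[...,0]<32)&(H[...,1]>150);print("yel",m.sum(),rect(P[m]))
m=m&(P[...,2]>5);print("yel rim",m.sum(),rect(P[m]))
m=near(P,(463,116),90,-5,20)&(H[...,0]>105)&(H[...,0]<130)&(H[...,1]>150);print("blue",m.sum(),rect(P[m]))
m=near(P,(440,-230),130,-5,12)&(H[...,2]>60);print("mat z",np.median(P[m][:,2]))
o=get_obs();T=R.from_rotvec(o["orientation"]).as_matrix();print(np.round(T,3))
E
```

```text
pot 1401 (array([ 442.9, -229.7]), array([52. , 45.7]), 79.4) [ 443.27340544 -229.47274807   54.46452896]
yel 2766 (array([438. , -84.5]), array([77. , 70.1]), 63.8)
yel rim 840 (array([437.4, -85.5]), array([74.6, 69.8]), 63.3)
blue 1855 (array([459. , 113.3]), array([62.9, 60.5]), 1.4)
mat z 1.6598524728526058
[[ 0.961  0.278  0.001]
 [ 0.278 -0.961 -0.001]
 [ 0.001  0.001 -1.   ]]
```

Call:
jog_arm(
  commands=[
    [1,[0,0,0],[0,0,0.15]],
    [1,[0,0,0],[0,0,0.15]],
    [1,[0,0,0],[0,0,0.15]],
    [1,[0,0,0],[0,0,0.143]],
    [1,[0,0,0],[0,0,0]],
  ],
)

```text
t: 1.65
ee_pos: [418.7, -260.0, 299.7]
orientation: [-3.127, 0.3, 0.002]
ft_force: [0.4, -0.5, 0.5]
width: 87.7
grasp_force: 0.0
```

```bash
cat >> h.py <<'E'
def go(x,y,z,yaw=None):
    """print shift (tool axes, fraction) to world x,y,z; yaw = wanted direction of closing line, deg"""
    o=get_obs();T=R.from_rotvec(o["orientation"]).as_matrix()
    s=T.T@(np.array([x,y,z])-o["ee_pos"])/100
    now=np.degrees(np.arctan2(T[1,1],T[0,1]))
    print("t %.1f"%o["t"],"pos",np.round(o["ee_pos"],1),"shift",np.round(s,3),"closing",round(now,1),"down",np.round(T[:,2],3),"q6",round(o["qpos"][5],2))
    if yaw is not None: print("turn z", round(-((yaw-now+90)%180-90)/45,3))
E
python3 - <<'E'
from h import *
go(443,-229.7,100,79.4);go(443,-229.7,31)
P=np.load("w1.npz")["P"];print(P[100:155:10,205:240:5,2].round())
E
```

```text
t 1.6 pos [ 418.7 -260.   299.7] shift [ 0.184 -0.343  1.997] closing -101.0 down [-0.001  0.    -1.   ] q6 1.18
turn z -0.008
t 1.6 pos [ 418.7 -260.   299.7] shift [ 0.185 -0.343  2.687] closing -101.0 down [-0.001  0.    -1.   ] q6 1.18
[[ 2.  1.  3.  4.  0.  1.  2.]
 [ 1. -0.  6.  5.  7.  5.  2.]
 [ 2.  3.  7.  8.  6.  5. -1.]
 [ 2.  5.  7.  6.  7.  3.  1.]
 [ 4.  7.  7.  6.  4.  2.  1.]
 [ 6.  8.  8.  4.  1. -0.  1.]]
```

Call:
jog_arm(
  commands=[
    [1,[0.046,-0.086,0.4],[0,0,0]],
    [1,[0.046,-0.086,0.4],[0,0,0]],
    [1,[0.046,-0.086,0.4],[0,0,0]],
    [1,[0.046,-0.085,0.4],[0,0,0]],
    [1,[0,0,0.4],[0,0,0]],
    [1,[0,0,0.35],[0,0,0]],
    [1,[0,0,0.33],[0,0,0]],
    [1,[0,0,0],[0,0,0]],
    [1,[0,0,0],[0,0,0]],
  ],
)

```text
t: 2.55
ee_pos: [443.7, -229.2, 32.4]
orientation: [-3.127, 0.295, 0.003]
ft_force: [-0.0, 0.0, 0.5]
width: 88.0
grasp_force: 0.0
```

Run:
```python
from h import *
go(443,-229.7,31,79.4)
```

```text
t 2.5 pos [ 443.7 -229.2   32.4] shift [-0.006  0.006  0.014] closing -100.8 down [-0.002  0.001 -1.   ] q6 1.26
turn z -0.004
```

Call:
jog_arm(
  commands=[
    [-1,[0,0,0.01],[0,0,0]],
    [-1,[0,0,0],[0,0,0]],
    [-1,[0,0,0],[0,0,0]],
    [-1,[0,0,0],[0,0,0]],
    [-1,[0,0,0],[0,0,0]],
    [-1,[0,0,0],[0,0,0]],
    [-1,[0,0,0],[0,0,0]],
    [-1,[0,0,0],[0,0,0]],
  ],
)

```text
t: 3.35
ee_pos: [444.3, -228.8, 31.4]
orientation: [-3.128, 0.296, 0.0]
ft_force: [0.1, -0.1, -1.0]
width: 27.5
grasp_force: 0.0
```

Run:
```python
from h import *
o,d,P=wrist("w2");print(o["width"],o["grasp_force"])
s=get_image("scene");cv2.imwrite("pics/s2.png",cv2.resize(s["image"][260:400,220:400],None,fx=3,fy=3))
a=np.hstack([d["image"],cv2.resize(s["image"][260:400,220:400],(540,420))]);cv2.imwrite("pics/c2.png",cv2.resize(a,(800,305)))
```

```text
27.523083256989107 0.0
```

View pics/c2.png

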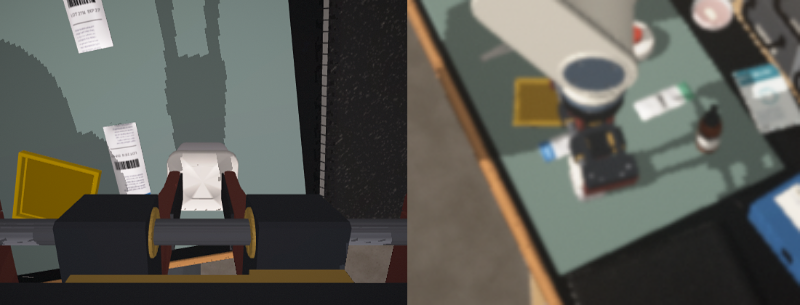

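The composite shows the fingers at about (172,185) and (232,185), with the pot lid between or ahead of them. That isn't clear enough, so I'll enlarge.

Run:
```python
from h import *
i=cv2.imread("pics/w2.png");cv2.imwrite("pics/c3.png",cv2.resize(i[180:340,180:380],None,fx=3.5,fy=3.5))
o,d,P=wrist()
print(P[195:300:8,225:345:8,2].round().astype(int)); 
for p in ((205,280),(215,280),(225,240),(225,330)): print(P[p].round(),)
print(o["width"],o["t"])
```

```text
[[  1   1   2   2   2   1   2   2   2   2   1   1   3   3   1]
 [  0   1   2  26  28  28  27  28  27  27  26   0   1   2   2]
 [  3   3  54  54  54  55  54  54  54  54  55  54   1   1   2]
 [  1  55  55  55  54  56  56  55  55  55  55  54  54   2   2]
 [  0  55  55  55  56  55  54  55  55  55  55  55  55   2   1]
 [  1  55  55  55  54  54  53  53  54  53  55  54  56   2   2]
 [  3  55  73  72  68  55  54  53  53  66  72  73  55   2   2]
 [  2  55  82  81  73  54  54  52  53  67  82  83  55   2   1]
 [  1  89  91  92  75  54  54  53  52  68  91  90  90   1   1]
 [  1  99  98  99  77  54  54  54  53  69  96  99  99   1   2]
 [151 145 107 104  76  56  55  55  55  70 103 105 107 151 151]
 [155 146 113 109  79  54  55  55  54  55 109 112 112 154 155]
 [158 153 118 115   1   2   1   2   1   3 116 119 150 157 159]
 [158 153 123 119   2   1   1   1   2   2 117 124 152 158 162]]
[ 463. -234.   33.]
[ 463. -234.   55.]
[ 462. -213.   54.]
[ 435. -264.    2.]
19.489837623123062 3.45
```

View pics/c3.png

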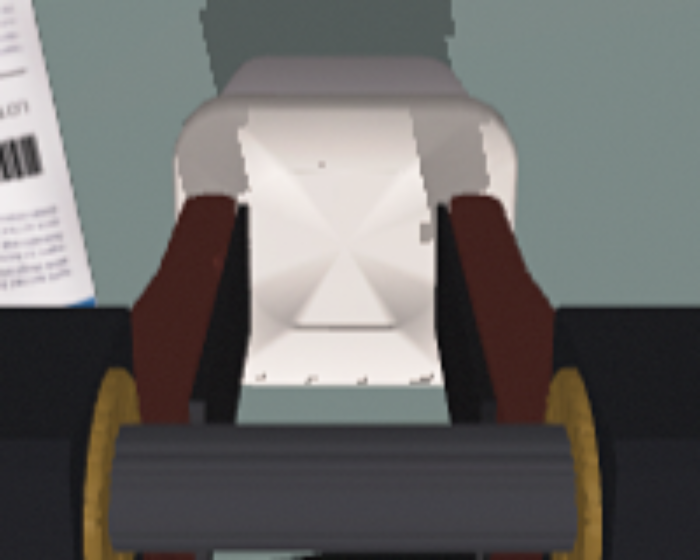

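Run:
```python
from h import *
P=np.load("w1.npz")["P"]
T=R.from_rotvec([3.1097367,0.44178776,0.00442136]).as_matrix();t=np.array([422.856,-255.625,301.953])
Q=(P-t)@T
m=(Q[...,2]>-80)&(Q[...,2]<60)
v,u=np.nonzero(m);print(m.sum())
for s in (u<280,u>=280):
    q=Q[v[s],u[s]];i=np.argsort(-q[:,2])[:400:40];print(np.c_[q[i].round(1),u[s][i],v[s][i]])
o,d,P=wrist();T=R.from_rotvec(o["orientation"]).as_matrix();Q=(P-o["ee_pos"])@T
print(o["width"])
for v in range(225,262,4): print(v,[tuple(Q[v,u].round(0).astype(int)) for u in (238,244,250,256)])
```

```text
4851
[[  9.1 -44.3 -29.2 190.  238. ]
 [-10.  -43.6 -31.  193.  274. ]
 [ -7.7 -43.6 -32.3 192.  271. ]
 [ 10.2 -51.6 -33.6 173.  239. ]
 [ 10.6 -47.2 -34.8 181.  239. ]
 [  9.5 -43.6 -35.9 188.  242. ]
 [ -8.7 -43.6 -37.  190.  277. ]
 [  8.3 -43.6 -38.2 187.  246. ]
 [  6.6 -43.4 -39.2 187.  250. ]
 [ 10.2 -44.8 -40.4 183.  244. ]]
[[ 8.40e+00  4.44e+01 -2.87e+01  3.64e+02  2.39e+02]
 [ 8.70e+00  4.38e+01 -3.11e+01  3.64e+02  2.40e+02]
 [-8.10e+00  4.41e+01 -3.25e+01  3.63e+02  2.72e+02]
 [ 2.70e+00  4.41e+01 -3.35e+01  3.65e+02  2.53e+02]
 [ 1.07e+01  4.67e+01 -3.49e+01  3.72e+02  2.39e+02]
 [ 1.11e+01  5.07e+01 -3.60e+01  3.81e+02  2.39e+02]
 [-2.70e+00  4.41e+01 -3.70e+01  3.66e+02  2.66e+02]
 [ 8.80e+00  4.40e+01 -3.81e+01  3.68e+02  2.45e+02]
 [-1.00e-01  4.43e+01 -3.93e+01  3.68e+02  2.63e+02]
 [-7.00e-01  4.41e+01 -4.04e+01  3.68e+02  2.65e+02]]
15.350849014865755
225 [(np.int64(14), np.int64(-20), np.int64(-23)), (np.int64(15), np.int64(-17), np.int64(-24)), (np.int64(15), np.int64(-14), np.int64(-24)), (np.int64(14), np.int64(-11), np.int64(-23))]
229 [(np.int64(12), np.in
[... 966 characters left out ...]
(np.int64(11), np.int64(-15), np.int64(-49)), (np.int64(11), np.int64(-12), np.int64(-47)), (np.int64(11), np.int64(-9), np.int64(-48))]
253 [(np.int64(-1), np.int64(-21), np.int64(-24)), (np.int64(11), np.int64(-14), np.int64(-53)), (np.int64(11), np.int64(-12), np.int64(-53)), (np.int64(10), np.int64(-9), np.int64(-51))]
257 [(np.int64(-4), np.int64(-21), np.int64(-23)), (np.int64(11), np.int64(-14), np.int64(-58)), (np.int64(11), np.int64(-11), np.int64(-57)), (np.int64(11), np.int64(-9), np.int64(-57))]
261 [(np.int64(10), np.int64(-16), np.int64(-60)), (np.int64(11), np.int64(-14), np.int64(-61)), (np.int64(11), np.int64(-11), np.int64(-62)), (np.int64(10), np.int64(-9), np.int64(-59))]
```

The depth picture shows the fingertips actually lie about 29 mm behind the reported TCP, so they closed just above the lid without touching it. I'll open and go 29 mm lower.

Call:
jog_arm(
  commands=[
    [1,[0,0,0],[0,0,0]],
    [1,[0,0,0],[0,0,0]],
    [1,[0,0,0],[0,0,0]],
    [1,[0,0,0],[0,0,0]],
    [1,[0,0,0],[0,0,0]],
    [1,[0,0,0],[0,0,0]],
    [1,[0,0,0],[0,0,0]],
    [1,[0,0,0],[0,0,0]],
    [1,[0,0,0],[0,0,0]],
  ],
)

```text
t: 4.45
ee_pos: [444.3, -228.9, 31.5]
orientation: [-3.128, 0.296, 0.0]
ft_force: [0.1, 0.5, 0.6]
width: 79.6
grasp_force: 0.0
```

Run:
```python
from h import *
o,d,P=wrist();print(o["width"]);m=near(P,(443,-230),45,48,58);print(m.sum(),rect(P[m]))
go(443,-229.7,2.5,79.4)
Q=(P-o["ee_pos"])@R.from_rotvec(o["orientation"]).as_matrix()
m=(abs(Q[...,2]+40)<20)&(abs(abs(Q[...,1])-48)<9)&(abs(Q[...,0])<14);print("tip",np.sort(Q[m][:,2])[-30::6])
```

```text
79.63064647463565
7709 (array([ 443.1, -229.3]), array([52.1, 47.2]), 78.8)
t 4.5 pos [ 444.3 -228.9   31.5] shift [-0.012  0.01   0.29 ] closing -100.8 down [ 0.  0. -1.] q6 1.26
turn z -0.005
tip [-30.10851238 -29.97977882 -29.82242893 -29.57583986 -29.25848943]
```

Call:
jog_arm(
  commands=[
    [1,[-0.01,0.005,0.1],[0,0,0]],
    [1,[0,0,0.19],[0,0,0]],
    [1,[0,0,0],[0,0,0]],
    [-1,[0,0,0],[0,0,0]],
    [-1,[0,0,0],[0,0,0]],
    [-1,[0,0,0],[0,0,0]],
    [-1,[0,0,0],[0,0,0]],
    [-1,[0,0,0],[0,0,0]],
    [-1,[0,0,0],[0,0,0]],
    [-1,[0,0,0],[0,0,0]],
  ],
)

```text
t: 5.5
ee_pos: [443.5, -229.3, 2.8]
orientation: [3.127, -0.296, 0.001]
ft_force: [-1.1, -0.0, 3.8]
width: 50.6
grasp_force: 29.9
```

Call:
jog_arm(
  commands=[
    [-1,[0,0,-0.15],[0,0,0]],
    [-1,[0,0,-0.3],[0,0,0]],
    [-1,[0,0,-0.25],[0,0,0]],
    [-1,[0,0,0],[0,0,0.175]],
    [-1,[0,0,0],[0,0,0.175]],
    [-1,[0,0,0],[0,0,0]],
    [-1,[0,0,0],[0,0,0]],
  ],
)

```text
t: 6.2
ee_pos: [443.0, -229.1, 72.3]
orientation: [-3.059, 0.716, 0.001]
ft_force: [-0.0, -0.4, -1.1]
width: 50.7
grasp_force: 30.0
```

Run:
```python
from h import *
o,d,P=wrist();print(o["width"],o["grasp_force"]);m=near(P,o["ee_pos"],45,115,127);print(m.sum(),rect(P[m]))
H=hsv(d);m=near(P,(438,-85),90,-5,20)&(H[...,0]>18)&(H[...,0]<32)&(H[...,1]>150);print("yel",m.sum(),rect(P[m]));m=m&(P[...,2]>5.5);print("rim",rect(P[m]))
go(437.6,-85,4.5,63.5)
```

```text
50.67245442151587 29.950363989919424
9404 (array([ 447.2, -231.5]), array([68.5, 37.7]), 63.4)
yel 2031 (array([461. , -95.7]), array([77. , 19.9]), 63.2)
rim (array([461.5, -97.5]), array([74.1, 17.9]), 64.1)
t 6.2 pos [ 443.  -229.    72.2] shift [-0.688 -1.266  0.678] closing -116.4 down [-0.001  0.    -1.   ] q6 1.53
turn z 0.003
```

Call:
jog_arm(
  commands=[
    [-1,[-0.172,-0.317,0],[0,0,0]],
    [-1,[-0.172,-0.317,0],[0,0,0]],
    [-1,[-0.172,-0.317,0],[0,0,0]],
    [-1,[-0.172,-0.315,0],[0,0,0]],
    [-1,[0,0,0.1],[0,0,0]],
    [-1,[0,0,0.2],[0,0,0]],
    [-1,[0,0,0.2],[0,0,0]],
    [-1,[0,0,0],[0,0,0]],
    [-1,[0,0,0],[0,0,0]],
  ],
)

```text
t: 7.15
ee_pos: [438.0, -85.5, 22.2]
orientation: [3.058, -0.721, -0.002]
ft_force: [0.9, 0.6, 0.4]
width: 50.6
grasp_force: 30.0
```

Run:
```python
from h import *
go(437.6,-85,5.3,63.5)
```

```text
t 7.2 pos [438.  -85.5  22.2] shift [-0.005 -0.003  0.169] closing -116.5 down [-0.001  0.    -1.   ] q6 1.81
turn z -0.001
```

Call:
jog_arm(
  commands=[
    [-1,[0,0,0.09],[0,0,0]],
    [-1,[0,0,0.08],[0,0,0]],
    [-1,[0,0,0],[0,0,0]],
    [-1,[0,0,0],[0,0,0]],
    [1,[0,0,0],[0,0,0]],
    [1,[0,0,0],[0,0,0]],
    [1,[0,0,0],[0,0,0]],
    [1,[0,0,0],[0,0,0]],
    [1,[0,0,0],[0,0,0]],
  ],
)

```text
t: 8.05
ee_pos: [438.4, -85.2, 5.6]
orientation: [-3.057, 0.722, -0.0]
ft_force: [-0.4, 0.9, 0.2]
width: 85.9
grasp_force: 0.0
```

Call:
jog_arm(
  commands=[
    [1,[0,0,-0.15],[0,0,0]],
    [1,[0,0,-0.4],[0,0,0]],
    [1,[0,0,-0.45],[0,0,0]],
    [1,[0,0,-0.45],[0,0,0]],
    [1,[0,0,-0.45],[0,0,0]],
    [1,[0,0,-0.4],[0,0,-0.18]],
    [1,[0,0,0],[0,0,-0.18]],
    [1,[0,0,0],[0,0,-0.18]],
    [1,[0,0,0],[0,0,-0.05]],
    [1,[0,0,0],[0,0,0]],
  ],
)

```text
t: 9.05
ee_pos: [438.2, -85.1, 235.6]
orientation: [3.142, -0.0, 0.0]
ft_force: [0.0, -0.1, -0.6]
width: 87.7
grasp_force: 0.0
```

Run:
```python
from h import *
go(620,-235,250)
o,d,P=wrist("w4");m=near(P,(438,-85),45,49,64);print(m.sum(),rect(P[m]),np.median(P[m],0))
```

```text
t 9.1 pos [438.2 -85.1 235.6] shift [ 1.819  1.498 -0.144] closing -90.0 down [ 0. -0. -1.] q6 1.35
1868 (array([437.6, -85.9]), array([51.8, 46.3]), 62.9) [438.32670782 -86.10658341  56.50655335]
```

Pot stands in the yellow holder, off by under 2 mm with its lid 2 mm higher, as it should be. Brown bottle next.

Call:
jog_arm(
  commands=[
    [1,[0.38,0.19,-0.05],[0,0,0]],
    [1,[0.38,0.19,-0.05],[0,0,0]],
    [1,[0.38,0.19,-0.05],[0,0,0]],
    [1,[0.38,0.19,-0.05],[0,0,0]],
    [1,[0,0,0],[0,0,0]],
    [1,[0,0,0],[0,0,0]],
  ],
)

```text
t: 9.7
ee_pos: [590.0, -161.3, 254.4]
orientation: [-3.141, 0.003, 0.003]
ft_force: [0.5, 0.1, -0.7]
width: 87.7
grasp_force: 0.0
```

Run:
```python
from h import *
o,d,P=wrist("w5");H=hsv(d)
def circ(Q): 
    c,r=cv2.minEnclosingCircle(np.float32(Q[:,:2]));return np.round(c,1),round(2*r,1),np.median(Q,0).round(1),len(Q)
for n,xy in dict(brB=(614,-237),blueB=(628,92)).items():
    m=near(P,xy,35,92,106);print(n,circ(P[m]) if m.any() else None); m=near(P,xy,35,20,64);print(" body",circ(P[m]) if m.any() else None)
m=near(P,(606,-54),45,31,45);print("knob",circ(P[m])); m=near(P,(606,-54),60,15,28);print("body",circ(P[m]))
go(614,-237,60)
np.savez("w5.npz",P=P)
```

```text
brB (array([ 618.2, -244.3]), 10.0, array([ 618.6, -243.6,   99.5]), 90)
 body (array([ 618.3, -244.5]), 32.3, array([ 624.2, -235. ,   54.9]), 392)
blueB (array([632.3,  89.3]), 10.6, array([632.6,  87.9,  98.8]), 127)
 body (array([632.2,  89.4]), 32.3, array([633.9,  78.7,  50. ]), 772)
knob (array([602.7, -58.5]), 25.4, array([603.6, -59.4,  37.7]), 349)
body (array([602.8, -58.8]), 60.8, array([605.6, -62.1,  23.6]), 1489)
t 9.8 pos [ 589.2 -160.9  254.5] shift [0.253 0.762 1.944] closing -90.1 down [-0.002  0.001 -1.   ] q6 1.29
```

View pics/w5.png

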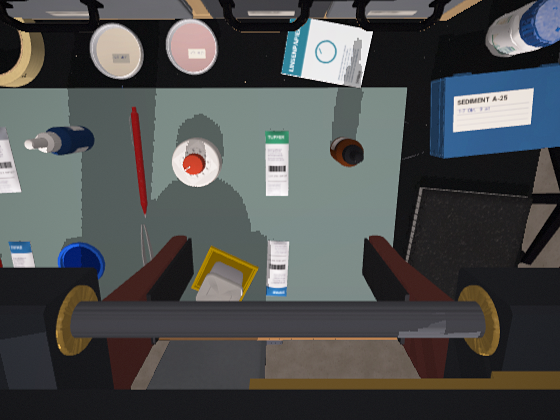

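Wrist view: brown bottle (347,152), timer (193,163), blue bottle (65,140), pot seated in yellow holder (222,275). The measured heights and diameters match the sizes given, so I'll go over the brown bottle and down.

Call:
jog_arm(
  commands=[
    [1,[0.1,0.28,0.2],[0,0,0]],
    [1,[0.1,0.28,0.2],[0,0,0]],
    [1,[0.09,0.275,0.2],[0,0,0]],
    [1,[0,0,0.2],[0,0,0]],
    [1,[0,0,0.2],[0,0,0]],
    [1,[0,0,0],[0,0,0]],
    [1,[0,0,0],[0,0,0]],
  ],
)

```text
t: 10.45
ee_pos: [618.5, -244.1, 155.8]
orientation: [-3.141, 0.0, 0.001]
ft_force: [-0.3, -0.3, 1.0]
width: 88.0
grasp_force: 0.0
```

Run:
```python
from h import *
go(618.2,-244.4,-1,90)
o,d,P=wrist();m=near(P,(618,-244),30,92,106);print(m.sum(),rect(P[m]))
```

```text
t 10.4 pos [ 618.5 -244.1  155.8] shift [-1.000e-03  4.000e-03  1.568e+00] closing -90.0 down [-0.001  0.    -1.   ] q6 1.18
turn z -0.0
160 (array([ 618.8, -244.8]), array([9.3, 9.8]), 88.5)
```

Call:
jog_arm(
  commands=[
    [1,[0,0,0.35],[0,0,0]],
    [1,[0,0.005,0.4],[0,0,0]],
    [1,[0,0,0.4],[0,0,0]],
    [1,[0,0,0.27],[0,0,0]],
    [1,[0,0,0.15],[0,0,0]],
    [1,[0,0,0],[0,0,0]],
    [1,[0,0,0],[0,0,0]],
  ],
)

```text
t: 11.2
ee_pos: [620.5, -245.6, 0.1]
orientation: [3.141, -0.0, 0.003]
ft_force: [0.1, 0.4, 0.4]
width: 87.7
grasp_force: 0.0
```

Call:
jog_arm(
  commands=[
    [-1,[0,0,0],[0,0,0]],
    [-1,[0,0,0],[0,0,0]],
    [-1,[0,0,0],[0,0,0]],
    [-1,[0,0,0],[0,0,0]],
    [-1,[0,0,0],[0,0,0]],
    [-1,[0,0,0],[0,0,0]],
    [-1,[0,0,0],[0,0,0]],
    [-1,[0,0,0],[0,0,0]],
    [-1,[0,0,0],[0,0,0]],
  ],
)

```text
t: 12.1
ee_pos: [619.2, -245.2, -1.6]
orientation: [-3.142, 0.001, 0.0]
ft_force: [0.2, 0.2, -0.4]
width: 31.5
grasp_force: 30.0
```

Call:
jog_arm(
  commands=[
    [-1,[0,0,-0.15],[0,0,0]],
    [-1,[0,0,-0.35],[0,0,0]],
    [-1,[0,0,-0.4],[0,0,0]],
    [-1,[0,0,-0.4],[0,0,0]],
    [-1,[0,0,-0.2],[0,0,0]],
    [-1,[-0.1,-0.2,0],[0,0,0]],
    [-1,[0,-0.4,0],[0,0,0]],
    [-1,[0,-0.45,0],[0,0,0]],
    [-1,[0,-0.45,0],[0,0,0]],
    [-1,[0,-0.45,0],[0,0,0]],
  ],
)

```text
t: 13.1
ee_pos: [609.3, -48.8, 149.8]
orientation: [3.142, -0.002, 0.002]
ft_force: [0.7, 0.6, 0.4]
width: 31.6
grasp_force: 30.0
```

Call:
jog_arm(
  commands=[
    [-1,[0,-0.45,0],[0,0,0]],
    [-1,[0,-0.45,0],[0,0,0]],
    [-1,[0,-0.45,0],[0,0,0]],
    [-1,[0,-0.45,0],[0,0,0]],
    [-1,[0,-0.45,0],[0,0,0]],
    [-1,[0,-0.25,0],[0,0,0]],
    [-1,[0,0,0],[0,0,0]],
    [-1,[0,0,0],[0,0,0]],
  ],
)

```text
t: 13.9
ee_pos: [609.3, 199.9, 149.1]
orientation: [3.141, 0.001, 0.001]
ft_force: [-0.7, -0.2, -0.6]
width: 31.5
grasp_force: 30.0
```

Run:
```python
from h import *
o,d,P=wrist("w6");H=hsv(d);print(o["width"],o["grasp_force"])
for p in ((60,280),(100,280)): print(P[p].round())
m=near(P,(633,267),70,4.5,15);print("rim",m.sum(),rect(P[m]),cv2.minEnclosingCircle(np.float32(P[m][:,:2])))
m=near(P,(633,267),60,-5,15)&(H[...,2]<110)&((H[...,0]<20)|(H[...,0]>165))&(H[...,1]>90);print("brown",m.sum(),rect(P[m]) if m.any() else 0)
np.savez("w6.npz",P=P);go(633,267,10,90)
```

```text
31.460529528910527 29.997416138648987
[730. 197.   1.]
[694. 197.   0.]
rim 1906 (array([636.7, 246.6]), array([100.7,  79.9]), 81.0) ((629.08642578125, 246.35780334472656), 51.821624755859375)
brown 2585 (array([633.4, 265.8]), array([60.1, 59.8]), 22.7)
t 13.9 pos [609.4 199.  149. ] shift [ 0.236 -0.68   1.39 ] closing -90.0 down [ 0. -0. -1.] q6 1.87
turn z -0.0
```

View pics/w6.png

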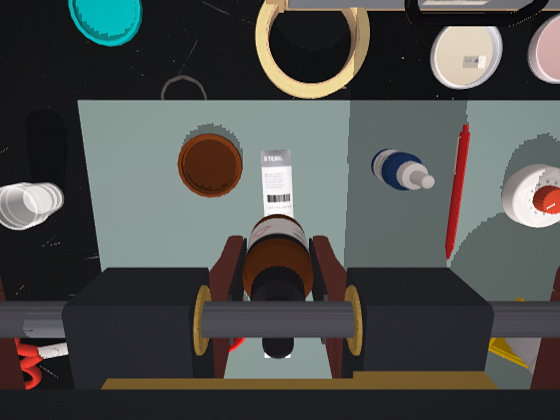

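Wrist view: bottle held upright at (280,270), and the dark brown round holder at (210,165) with its raised rim. The tan ring at (312,45) is larger, and the turquoise one is at (105,15). The holder is at (633.4,265.8), so I'll place the bottle there.

Call:
jog_arm(
  commands=[
    [-1,[0.12,-0.334,0],[0,0,0]],
    [-1,[0.12,-0.334,0],[0,0,0]],
    [-1,[0,0,0.3],[0,0,0]],
    [-1,[0,0,0.4],[0,0,0]],
    [-1,[0,0,0.35],[0,0,0]],
    [-1,[0,0,0.2],[0,0,0]],
    [-1,[0,0,0.07],[0,0,0]],
    [-1,[0,0,0],[0,0,0]],
    [-1,[0,0,0],[0,0,0]],
  ],
)

```text
t: 14.85
ee_pos: [634.7, 266.1, 17.9]
orientation: [-3.141, 0.002, -0.003]
ft_force: [0.0, -1.0, -0.7]
width: 31.3
grasp_force: 30.0
```

Run:
```python
from h import *
go(633.4,265.8,0.8,90)
```

```text
t 14.8 pos [634.7 266.1  17.9] shift [-0.013  0.003  0.171] closing -90.1 down [ 0.002  0.001 -1.   ] q6 1.95
turn z -0.002
```

Call:
jog_arm(
  commands=[
    [-1,[0,0,0.08],[0,0,0]],
    [-1,[0,0,0.09],[0,0,0]],
    [-1,[0,0,0],[0,0,0]],
    [-1,[0,0,0],[0,0,0]],
    [1,[0,0,0],[0,0,0]],
    [1,[0,0,0],[0,0,0]],
    [1,[0,0,0],[0,0,0]],
    [1,[0,0,0],[0,0,0]],
    [1,[0,0,0],[0,0,0]],
    [1,[0,0,0],[0,0,0]],
  ],
)

```text
t: 15.85
ee_pos: [633.5, 266.5, -0.5]
orientation: [3.142, -0.001, -0.0]
ft_force: [0.2, 0.2, -1.1]
width: 76.2
grasp_force: 0.0
```

Call:
jog_arm(
  commands=[
    [1,[0,0,-0.15],[0,0,0]],
    [1,[0,0,-0.4],[0,0,0]],
    [1,[0,0,-0.45],[0,0,0]],
    [1,[0,0,-0.4],[0,0,0]],
    [1,[0,0,-0.2],[0,0,0]],
    [1,[-0.2,0.35,0],[0,0,0]],
    [1,[0,0.45,0],[0,0,0]],
    [1,[0,0.3,0],[0,0,0]],
    [1,[0,0,0],[0,0,0]],
    [1,[0,0,0],[0,0,0]],
  ],
)

```text
t: 16.85
ee_pos: [613.9, 156.2, 160.6]
orientation: [-3.141, 0.003, -0.002]
ft_force: [-0.2, -0.4, 0.1]
width: 87.9
grasp_force: 0.0
```

Run:
```python
from h import *
o,d,P=wrist("w7");H=hsv(d)
for n,xy in dict(brB=(633,266),blueB=(632,89)).items():
    m=near(P,xy,35,92,108);print(n,m.sum(),rect(P[m]) if m.any() else None,P[m][:,2].mean()); m=near(P,xy,35,55,70);print(" shoulder",m.sum(),rect(P[m]) if m.any() else None)
go(632.2,89.3,-1,90)
m=near(P,(463,115),60,-5,15)&(H[...,0]>105)&(H[...,0]<130)&(H[...,1]>150);print("blueH",m.sum(),rect(P[m]) if m.any() else 0)
```

```text
brB 203 (array([633.3, 265.6]), array([9.9, 9.6]), 87.3) 99.65345474211543
 shoulder 500 (array([633.9, 263.3]), array([31.3, 25.6]), 20.9)
blueB 166 (array([632.8,  90.9]), array([9.6, 9.7]), 41.2) 98.76947140217943
 shoulder 361 (array([633.9,  92.6]), array([24.9, 29.7]), 61.7)
t 16.9 pos [613.9 157.  160.4] shift [0.182 0.677 1.614] closing -90.1 down [ 0.001  0.001 -1.   ] q6 1.8
turn z -0.001
blueH 372 (array([460.3, 119. ]), array([46.3, 62.6]), 81.5)
```

Call:
jog_arm(
  commands=[
    [1,[0.095,0.333,0],[0,0,0]],
    [1,[0.09,0.334,0],[0,0,0]],
    [1,[0,0,0],[0,0,0]],
    [1,[0,0,0.3],[0,0,0]],
    [1,[0,0,0.4],[0,0,0]],
    [1,[0,0,0.4],[0,0,0]],
    [1,[0,0,0.3],[0,0,0]],
    [1,[0,0,0.2],[0,0,0]],
    [1,[0,0,0],[0,0,0]],
  ],
)

```text
t: 17.8
ee_pos: [629.4, 91.3, -3.6]
orientation: [3.141, 0.002, -0.009]
ft_force: [-0.3, 0.2, -0.5]
width: 88.0
grasp_force: 0.0
```

Call:
jog_arm(
  commands=[
    [-1,[0,0,0],[0,0,0]],
    [-1,[0,0,0],[0,0,0]],
    [-1,[0,0,0],[0,0,0]],
    [-1,[0,0,0],[0,0,0]],
    [-1,[0,0,0],[0,0,0]],
    [-1,[0,0,0],[0,0,0]],
    [-1,[0,0,0],[0,0,0]],
    [-1,[0,0,0],[0,0,0]],
    [-1,[0,0,0],[0,0,0]],
  ],
)

```text
t: 18.7
ee_pos: [632.0, 89.8, -0.4]
orientation: [3.142, -0.001, 0.0]
ft_force: [-0.1, 0.8, 2.0]
width: 31.9
grasp_force: 30.0
```

Call:
jog_arm(
  commands=[
    [-1,[0,0,-0.15],[0,0,0]],
    [-1,[0,0,-0.35],[0,0,0]],
    [-1,[0,0,-0.4],[0,0,0]],
    [-1,[0,0,-0.3],[0,0,0]],
    [-1,[-0.3,-0.05,0],[0,0,0]],
    [-1,[-0.45,-0.05,0],[0,0,0]],
    [-1,[-0.45,-0.05,0],[0,0,0]],
    [-1,[-0.45,-0.05,0],[0,0,0]],
    [-1,[-0.45,-0.05,0],[0,0,0]],
    [-1,[0,0,0],[0,0,0]],
  ],
)

```text
t: 19.7
ee_pos: [415.3, 114.4, 119.4]
orientation: [3.14, 0.001, -0.009]
ft_force: [-0.9, -0.1, -0.9]
width: 31.7
grasp_force: 30.0
```

Run:
```python
from h import *
o,d,P=wrist("w8");H=hsv(d);print(o["width"],o["grasp_force"])
m=near(P,(461,115),60,-5,15)&(H[...,0]>105)&(H[...,0]<130)&(H[...,1]>150);print("blueH",m.sum(),rect(P[m]) if m.any() else 0, np.percentile(P[m],[1,99],axis=0).round(1))
m=near(P,(462,276),70,-5,15)&((H[...,0]<8)|(H[...,0]>172))&(H[...,1]>150);print("redH",m.sum(),rect(P[m]) if m.any() else 0)
go(460,115,1,90)
```

```text
31.69471740638454 29.998742938041687
blueH 4037 (array([459.5, 115.8]), array([62.4, 62.8]), 6.9) [[430.2  86.3   2.1]
 [488.5 145.3   9.6]]
redH 8608 (array([458.1, 275.7]), array([91.6, 91. ]), 82.4)
t 19.8 pos [419.4 114.9 120.2] shift [ 0.407 -0.     1.191] closing -89.9 down [-0.001 -0.    -1.   ] q6 1.81
turn z 0.001
```

View pics/w8.png

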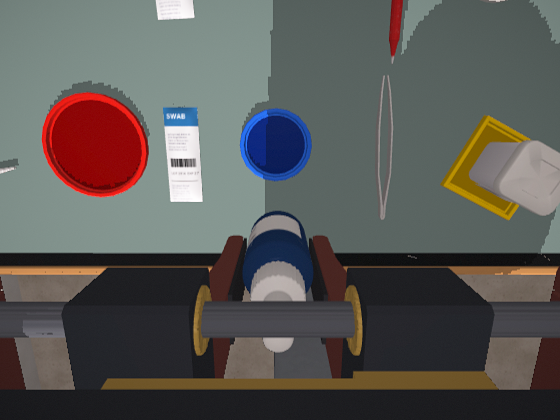

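Wrist view: blue bottle held upright (278,270), blue holder (276,145), red holder (96,145), pot in the yellow holder (510,170). Blue holder is at (459.5,115.8) and red at (458.1,275.7), and both diameters fit.

Call:
jog_arm(
  commands=[
    [-1,[0.2,-0.005,0],[0,0,0]],
    [-1,[0.2,-0.005,0],[0,0,0]],
    [-1,[0,0,0.3],[0,0,0]],
    [-1,[0,0,0.4],[0,0,0]],
    [-1,[0,0,0.2],[0,0,0]],
    [-1,[0,0,0.1],[0,0,0]],
    [-1,[0,0,0],[0,0,0]],
    [-1,[0,0,0],[0,0,0]],
  ],
)

```text
t: 20.55
ee_pos: [463.2, 116.1, 20.3]
orientation: [-3.141, 0.001, -0.002]
ft_force: [-1.2, 0.4, 0.4]
width: 31.5
grasp_force: 30.0
```

Run:
```python
from h import *
go(459.5,115.8,2,90)
```

```text
t 20.6 pos [463.2 116.1  20.3] shift [-0.037  0.003  0.182] closing -90.0 down [ 0.002  0.    -1.   ] q6 1.79
turn z -0.001
```

Call:
jog_arm(
  commands=[
    [-1,[-0.03,0,0.09],[0,0,0]],
    [-1,[0,0,0.09],[0,0,0]],
    [-1,[0,0,0],[0,0,0]],
    [-1,[0,0,0],[0,0,0]],
    [1,[0,0,0],[0,0,0]],
    [1,[0,0,0],[0,0,0]],
    [1,[0,0,0],[0,0,0]],
    [1,[0,0,0],[0,0,0]],
    [1,[0,0,0],[0,0,0]],
    [1,[0,0,0],[0,0,0]],
  ],
)

```text
t: 21.55
ee_pos: [458.9, 115.9, 1.5]
orientation: [-3.142, 0.001, -0.0]
ft_force: [-0.6, 0.1, -0.0]
width: 76.3
grasp_force: 0.0
```

Call:
jog_arm(
  commands=[
    [1,[0,0,-0.15],[0,0,0]],
    [1,[0,0,-0.4],[0,0,0]],
    [1,[0,0,-0.45],[0,0,0]],
    [1,[0,0,-0.45],[0,0,0]],
    [1,[0,0,-0.3],[0,0,0]],
    [1,[-0.3,0.2,0],[0,0,0]],
    [1,[0,0,0],[0,0,0]],
    [1,[0,0,0],[0,0,0]],
  ],
)

```text
t: 22.35
ee_pos: [428.7, 95.7, 176.7]
orientation: [-3.141, 0.002, -0.001]
ft_force: [-0.7, 0.4, 0.5]
width: 88.0
grasp_force: 0.0
```

Run:
```python
from h import *
o,d,P=wrist();H=hsv(d)
m=near(P,(460,116),35,92,108);print("blueB",m.sum(),rect(P[m]) if m.any() else None,P[m][:,2].mean()); m=near(P,(460,116),35,55,70);print(" shoulder",m.sum(),rect(P[m]) if m.any() else None)
m=near(P,(603,-59),45,31,45);print("knob",m.sum(),rect(P[m]))
go(602.7,-58.7,-2.5,90)
```

```text
blueB 146 (array([459.9, 115.3]), array([10. ,  9.6]), 88.8) 100.74515942256753
 shoulder 419 (array([459.5, 115.6]), array([30.5, 30.5]), 89.7)
knob 207 (array([593.4, -57.5]), array([22.3,  7. ]), 87.6)
t 22.4 pos [429.2  96.  176.5] shift [1.735 1.546 1.791] closing -90.0 down [ 0.  0. -1.] q6 1.76
turn z -0.001
```

Blue bottle is seated in its holder. Now the timer.

Call:
jog_arm(
  commands=[
    [1,[0.3,0.27,0],[0,0,0]],
    [1,[0.34,0.3,0],[0,0,0]],
    [1,[0.34,0.3,0],[0,0,0]],
    [1,[0.34,0.3,0],[0,0,0]],
    [1,[0.2,0.2,0.2],[0,0,0]],
    [1,[0.2,0.17,0.3],[0,0,0]],
    [1,[0,0,0.35],[0,0,0]],
    [1,[0,0,0],[0,0,0]],
    [1,[0,0,0],[0,0,0]],
  ],
)

```text
t: 23.3
ee_pos: [600.4, -57.8, 90.6]
orientation: [-3.141, 0.0, 0.004]
ft_force: [0.7, 0.1, 0.5]
width: 87.7
grasp_force: 0.0
```

Run:
```python
from h import *
o,d,P=wrist("w9")
m=near(P,(603,-59),45,31,45);print("knob",m.sum(),rect(P[m]),P[m][:,2].mean())
m=near(P,(603,-59),45,17,28);print("body",m.sum(),rect(P[m]),np.median(P[m][:,2]))
go(602.7,-58.7,-2.5,90)
```

```text
knob 874 (array([603.4, -58.6]), array([24.7, 24.3]), 0.6) 37.52240463963504
body 3511 (array([603.5, -58.2]), array([59.9, 60.1]), 27.3) 23.65558752597343
t 23.4 pos [601.4 -57.8  92. ] shift [0.013 0.009 0.945] closing -90.0 down [ 0.  0. -1.] q6 1.46
turn z 0.0
```

Call:
jog_arm(
  commands=[
    [1,[0.02,0.005,0.3],[0,0,0]],
    [1,[0,0,0.3],[0,0,0]],
    [1,[0,0,0.2],[0,0,0]],
    [1,[0,0,0.1],[0,0,0]],
    [1,[0,0,0.035],[0,0,0]],
    [1,[0,0,0],[0,0,0]],
    [1,[0,0,0],[0,0,0]],
  ],
)

```text
t: 24.05
ee_pos: [604.0, -58.7, -0.6]
orientation: [3.141, -0.0, 0.004]
ft_force: [0.3, 0.5, 0.1]
width: 88.0
grasp_force: 0.0
```

Call:
jog_arm(
  commands=[
    [-1,[0,0,0],[0,0,0]],
    [-1,[0,0,0],[0,0,0]],
    [-1,[0,0,0],[0,0,0]],
    [-1,[0,0,0],[0,0,0]],
    [-1,[0,0,0],[0,0,0]],
    [-1,[0,0,0],[0,0,0]],
    [-1,[0,0,0],[0,0,0]],
    [-1,[0,0,0],[0,0,0]],
    [-1,[0,0,0],[0,0,0]],
  ],
)

```text
t: 24.95
ee_pos: [602.8, -58.6, -2.1]
orientation: [-3.142, 0.001, 0.0]
ft_force: [0.0, -1.0, -0.3]
width: 25.6
grasp_force: 30.0
```

Call:
jog_arm(
  commands=[
    [-1,[0,0,-0.1],[0,0,0]],
    [-1,[0,0,-0.3],[0,0,0]],
    [-1,[0,0,-0.4],[0,0,0]],
    [-1,[0,0,-0.4],[0,0,0]],
    [-1,[0,0,-0.3],[0,0,0]],
    [-1,[0,0,0],[0,0,0]],
  ],
)

```text
t: 25.55
ee_pos: [606.0, -59.0, 153.4]
orientation: [3.141, -0.001, 0.014]
ft_force: [0.0, 0.5, -0.6]
width: 25.7
grasp_force: 30.0
```

Call:
jog_arm(
  commands=[
    [-1,[-0.1,-0.23,0],[0,0,0]],
    [-1,[-0.161,-0.371,0],[0,0,0]],
    [-1,[-0.161,-0.371,0],[0,0,0]],
    [-1,[-0.161,-0.371,0],[0,0,0]],
    [-1,[-0.161,-0.371,0],[0,0,0]],
    [-1,[-0.161,-0.371,0],[0,0,0]],
    [-1,[-0.161,-0.371,0],[0,0,0]],
    [-1,[-0.161,-0.371,0],[0,0,0]],
    [-1,[-0.161,-0.371,0],[0,0,0]],
    [-1,[-0.06,-0.146,0],[0,0,0]],
  ],
)

```text
t: 26.55
ee_pos: [456.2, 277.9, 147.3]
orientation: [3.141, 0.003, -0.002]
ft_force: [0.3, -0.5, -0.5]
width: 25.3
grasp_force: 30.0
```

Call:
jog_arm(
  commands=[
    [-1,[0,0,0],[0,0,0]],
    [-1,[0,0,0.3],[0,0,0]],
    [-1,[0,0,0.4],[0,0,0]],
    [-1,[0,0,0.3],[0,0,0]],
    [-1,[0,0,0.2],[0,0,0]],
    [-1,[0,0,0.1],[0,0,0]],
    [-1,[0,0,0],[0,0,0]],
    [-1,[0,0,0],[0,0,0]],
  ],
)

```text
t: 27.35
ee_pos: [458.9, 275.5, 18.5]
orientation: [-3.141, 0.002, -0.001]
ft_force: [0.7, 0.3, -0.1]
width: 25.6
grasp_force: 30.0
```

Run:
```python
from h import *
go(458.1,275.7,0.5,90)
o,d,P=wrist("w10");H=hsv(d);print(o["width"],o["grasp_force"])
m=near(P,(458,276),70,2,15)&((H[...,0]<8)|(H[...,0]>172))&(H[...,1]>150);Q=P[m];A=np.c_[2*Q[:,:2],np.ones(len(Q))]
print("redH",len(Q),rect(Q));m=near(P,(458,276),50,30,55)&(H[...,1]<60)&(H[...,2]>120);print("timer top",m.sum(),rect(P[m]) if m.any() else 0,np.median(P[m][:,2]))
```

```text
t 27.4 pos [458.9 275.5  18.5] shift [-0.008 -0.002  0.18 ] closing -90.1 down [ 0.001  0.    -1.   ] q6 2.09
turn z -0.001
25.588515108215713 29.9997541308403
redH 5676 (array([469.2, 276.5]), array([69.8, 91. ]), 0.6)
timer top 4605 (array([460.7, 276.2]), array([56.7, 59.5]), 52.8) 44.14563935843384
```

View pics/w10.png

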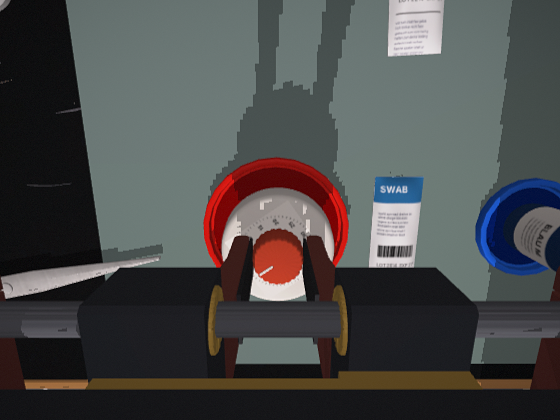

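The timer hangs level over the red holder and centred (knob at (278,257), rim around (277,225)). Lowering it and letting go.

Call:
jog_arm(
  commands=[
    [-1,[0,0,0.09],[0,0,0]],
    [-1,[0,0,0.085],[0,0,0]],
    [-1,[0,0,0],[0,0,0]],
    [-1,[0,0,0],[0,0,0]],
    [1,[0,0,0],[0,0,0]],
    [1,[0,0,0],[0,0,0]],
    [1,[0,0,0],[0,0,0]],
    [1,[0,0,0],[0,0,0]],
    [1,[0,0,0],[0,0,0]],
    [1,[0,0,0],[0,0,0]],
  ],
)

```text
t: 28.4
ee_pos: [458.3, 275.8, 0.5]
orientation: [-3.142, 0.001, -0.0]
ft_force: [-0.6, 0.7, -0.1]
width: 70.6
grasp_force: 0.0
```

Call:
jog_arm(
  commands=[
    [1,[0,0,-0.15],[0,0,0]],
    [1,[0,0,-0.4],[0,0,0]],
    [1,[0,0,-0.45],[0,0,0]],
    [1,[0,0,-0.45],[0,0,0]],
    [1,[0,0,-0.45],[0,0,0]],
    [1,[0,0.45,-0.1],[0,0,0]],
    [1,[0,0.45,-0.1],[0,0,0]],
    [1,[0,0.3,-0.1],[0,0,0]],
    [1,[0,0,0],[0,0,0]],
    [1,[0,0,0],[0,0,0]],
  ],
)

```text
t: 29.4
ee_pos: [458.4, 155.5, 221.6]
orientation: [-3.141, 0.003, -0.003]
ft_force: [0.8, 0.4, 0.1]
width: 87.7
grasp_force: 0.0
```

Run:
```python
from h import *
o,d,P=wrist("w11");H=hsv(d);print(o["t"],o["ee_pos"])
for n,xy,z0,z1 in (("knob",(458,276),33,46),("timer body",(458,276),17,31),("blue tip",(459.5,115.8),93,109),("brown tip",(633,266),93,109),("pot",(438,-85),50,62)):
    m=near(P,xy,45,z0,z1);print(n,m.sum(),(rect(P[m]),np.median(P[m][:,2]).round(1)) if m.any() else None)
m=near(P,(458,276),70,-5,15)&((H[...,0]<8)|(H[...,0]>172))&(H[...,1]>150);print("redH",rect(P[m]))
m=near(P,(520,200),20,-5,12);print("mat",np.median(P[m][:,2]))
```

```text
29.4 [458.40339468 155.54587623 221.55730064]
knob 417 ((array([458.6, 275.1]), array([24.6, 24.7]), 76.1), np.float64(39.6))
timer body 1721 ((array([458.8, 274.9]), array([59.6, 59.7]), 65.5), np.float64(25.6))
blue tip 107 ((array([459.7, 115.9]), array([9.7, 9.2]), 2.2), np.float64(101.5))
brown tip 0 None
pot 2030 ((array([438. , -85.4]), array([53.5, 46.2]), 63.1), np.float64(56.5))
redH (array([458., 276.]), array([91. , 91.1]), 8.3)
mat 1.5504475016703907
```

View pics/w11.png

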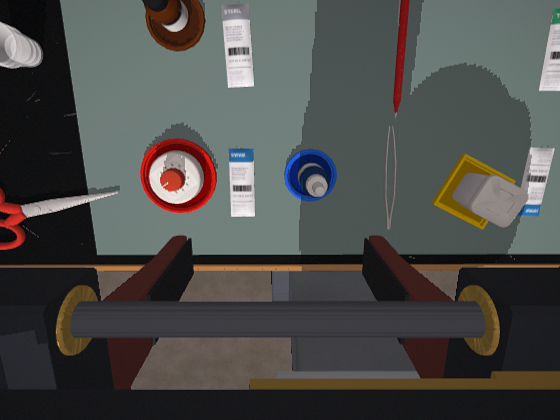

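All four stand in their holders: timer (174,177), blue bottle (312,178), brown bottle (172,15), pot (487,190). Every offset I measured is under 2 mm and the heights fit, with the brown bottle checked right after it was placed. The gripper is clear, so I'm handing in.

```bash
python3 -c "from workcell import *; print(close_job())"
```

```text
the job is handed in; nothing more can be done
None
```

The job is handed in at about 29 s of the 120 s: both bottles, the timer and the pot are standing in their own holders within about 2 mm of centre by my camera measurements, and the hand-in call returned no verdict.

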